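# Read the stamp under each tin, then shelve or bin it

### The arm

A 6-joint arm with a two-finger parallel gripper is mounted at the origin on the work surface. World frame = base frame: x ahead of the robot, y to its left, z up, the work surface at z = 0. Lengths are in m, angles in rad, forces in N, time in s.
With the tool pointing down it reaches from about 0.3 to 0.875 m from the base axis. Payload 6.4 kg.
Tool frame: the origin (TCP) lies between the finger pads; the fingertips stand 19 mm ahead of it and the grasp point (between the pads) is the TCP (ctrl.tips_ahead is the z of the fingertips in the tool frame, in m); z points along the fingers, y is the line along which they close (so a half turn about z gives the same grasp; the last joint's range is limited). The gripper opens to 85 mm and grips with 20 to 120 N. Pads are 22 mm wide; open, the fingers measure 114 mm over their backs; the gripper's body (76 mm by 85 mm) begins 54 mm behind the grasp point. The pads swing forward as they close: fully open they stand 13 mm farther back than shut.
Start: joints at [0.916, 0.181, 1.607, -0, 1.354, -0.206], TCP at [0.249, 0.518, 0.25] pointing down, gripper open.
Joint ranges: [-2.99, 2.99], [-0.89, 2.07], [0.3, 2.58], [-1.14, 4.28], [0, 2.63], [-3.12, 3.12]. Speed limits (rad/s): [2.57, 2.57, 3.01, 3.14, 3.14, 3.14].

### API

Orientations are given as a unit quaternion [w, x, y, z].
In Python, from bench import readout, vision, ctrl gives the robot as it stands.
- The arm moves only by the tool play_rows, never from a script. Its arguments are lists of equal length, an entry for each row: "xyz": the shift along the tool's x, y, z in mm, a list of three; "rot": the turn, a rotation vector about the tool's x, y, z in rad, a list of three; "grip": the opening, from 0 (shut) to 1 (fully open). In form: {"xyz": [[x, y, z], ...], "rot": [[rx, ry, rz], ...], "grip": [grip, ...]}. A call has exactly 10 rows; each row is the pose to reach, as a shift and turn from the pose commanded when the call began, along the tool's axes at that moment; what a row does not reach only later rows make up. A row lasts 1/8 s, in which the tool goes at most 62.5 mm and 10.7 degrees, less where a joint would pass 70% of its speed; a pose out of reach is approached as far as the arm can. A call with a gripper value outside its range is refused whole. The fingers move at their own pace and stop on an object; the grip force is fixed at half the most. Time passes only in rows, so rows that repeat a pose let the fingers close, or fill a call up. It gives the time, the measured TCP pose, the force, the opening and the grip force at its end, in the units of the state.
- readout.get_obs(): the state, without advancing time (a new reading comes with each control period).
- vision.camera(name): name is "side" or "top"; returns a dict with "color" (384x512x3 uint8, red, green, blue), "depth" (384x512 float32, m along the optical axis (not along the pixel's ray), 0 where there is no reading), "camera_matrix" (3x3 intrinsics, pixels), "k1" (the pictures are not rectified: a ray, as slopes to the right and down, at radius r is drawn at 1 + k1 r^2 times it, then the intrinsics apply), "extrinsics" (4x4, takes a point from camera to world coordinates). Camera axes: x right, y down, z forward; pixel columns grow to the right and rows downward; lengths in m; the calibration is good to about 2 mm. A picture is of the moment at which its call begins.
- ctrl.hand_in(): hands the job in; it is judged then, once.
The state is a dict: "time_s": time; "q": joint angles; "dq": joint speeds; "joint_efforts": joint torques, N m; "eef_pos": TCP position; "eef_rot": TCP orientation; "wrist_force": force on the tool from outside, world axes, zero at the start; "torque": the same for the moment, N m; "opening": opening from 0.0 (shut) to 1.0 (fully open); "grasp_force": force on a finger pad.
Only numpy, scipy, OpenCV 4.12 (cv2) and the standard library are available. Lean on these libraries where they do the work, as an engineer would, in place of code of your own. Each camera call takes 0.05 s, during which the arm holds its last target. There are 200 camera calls.

### The job

The date code of the two white tins is stamped underneath: lift each one well clear of the counter and tip it roughly onto its side in the air so that its base can be read, and sort it before touching the other. Stand the tin with the single bar upright on the lower tier of the dish rack, and put the tin with the cross into the tilt-out pocket of the bin; the flap must be pushed fully shut by the end. Leave all the other things where they are.

Things in the scene. Friction and masses are not known exactly. Their poses are not given: they have to be found in the camera images.
- tin_bar: Closed square tin, 46 x 46 mm, 70 mm tall, white enamel, bare metal lid, about 150 g, standing on the counter. Origin at the centre of its underside, z up through the lid, x and y square to its flat sides. The two tins look alike until turned over. On its underside, in black, one straight bar 34 mm long and 8 mm wide: still in date, it belongs on the rack. Starts in either of two places.
- tin_cross: Closed square tin, 46 x 46 mm, 70 mm tall, white enamel, bare metal lid, about 150 g, standing on the counter. Origin at the centre of its underside, z up through the lid, x and y square to its flat sides. The two tins look alike until turned over. On its underside, in black, a diagonal cross of two such bars: out of date, it belongs in the bin. Starts in either of two places.
- rack: Fixed two-tier aluminium dish rack, left, 220 mm deep (x), 300 mm wide (y). Origin on the counter under its middle; x points from its open front (robot side) to its back. The upper tier lies directly over the lower one, underside at 320 mm, top at 328 mm, so the lower can be served only from the front. Posts 10 mm square, 350 mm high, at the corners (x +-105, y +-145 mm).
- rack_deck (a point): Middle of the rack's lower tier, on its flat slatted top, 30 mm above the counter; axes as the rack's. A glass tumbler stands at the back left (about x +50, y +90 mm); from x -100 to 0 and y -130 to 30 mm the deck is clear.
- bin: Fixed white plastic bin, right, 188 mm wide (y), 175 mm deep (x), 224 mm tall, roofed but for a 35 mm slot behind the front face. Origin on the counter at the middle of the foot of its front; x points from its front (robot side) to its back.
- hopper (a point): Middle of the flap's hinge line, 20 mm above the bin's origin. Turns with the grey tilt-out flap: z runs up the flap's inner face, x points inward, square to the flap (level when shut). The flap is a panel 188 mm wide, 195 mm high along z, 5 mm thick (x -5 to 0).
- pocket (a point): Middle of the floor of the tray behind the flap, 60 mm in (x) from point hopper, 4 mm up (z); same axes. Floor 120 mm deep (x); cheeks 158 mm apart inside, 90 mm high; back wall 60 mm high. With the flap open the tray and flap form a V open at the top; a tin let go a few cm above the bottom of the V rests in it.
- flap (a joint): Angle of the tilt-out flap in rad: 0 is shut, upright and flush with the bin's front; it starts open at 0.65 to 0.8 with its top leaning towards the robot (end stop 0.85). It stays where it is left; about 2 to 4 N near its top pushes it shut.
- bowl: Bystander: white ceramic soup bowl, 140 mm across, 60 mm high, between rack and bin. Origin under its centre.
- mug: Bystander: blue enamel mug, 80 mm across, 80 mm high, with a handle, beyond the tins. Origin under its centre.
- spoon: Bystander: wooden spoon, 240 mm long, lying on the counter left of the tins. Origin under its middle.
- soap: Bystander: clear bottle, 60 mm across, 190 mm high, far right. Origin under its centre.
- jar: Bystander: glass jar, 70 mm across, 110 mm high, far left. Origin under its centre.
- tumbler: Bystander: glass tumbler, 66 mm across, 90 mm high, on the rack's lower tier at the back left. Origin under its centre.
- plate: Bystander: white side plate, 130 mm across, on the rack's upper tier. Origin under its centre.
Not all that is in view belongs to the job. Leave any blue or orange look-alike of the tin_cross alone.

How it is judged:
By the outcome, as a careful person would: the job done as asked, in the order asked, and still so for the second after the job is handed in, with the robot touching nothing.
It also fails if it takes over 72 s, if anything falls off the work surface, if the arm or the gripper's body presses on something with over 40 N, if the wrist force passes 120 N, or if a joint passes its speed limit or range.

## Working session

There is one attempt and no reset: what is moved stays moved. The work goes in short steps, Python scripts to look and compute and a tool call to move; the robot and the scene stay as the last step left them, time stands still between calls to the robot, and variables do not carry over. Pictures are saved under pics/ and viewed, at most 10 in all, crops included, and the job is handed in when it is done.

Besides the shell and the picture viewer there is one more tool, called after "Call:" by a JSON object that holds its "op" and its "data". play_rows: Moves the arm, as the interface text tells. Its arguments: {"type":"object","properties":{"xyz":{"type":"array","items":{"type":"array","items":{"type":"number"}}},"rot":{"type":"array","items":{"type":"array","items":{"type":"number"}}},"grip":{"type":"array","items":{"type":"number"}}},"required":["xyz","rot","grip"]}

```bash
mkdir -p pics; ls; cat > h.py <<'E'
import numpy as np, cv2
from scipy.spatial.transform import Rotation as R
from bench import readout, vision, ctrl
def cam(n):
    c=vision.camera(n); return c
def cloud(c):
    K=np.array(c["camera_matrix"]);h,w=c["depth"].shape
    u,v=np.meshgrid(np.arange(w),np.arange(h))
    p=np.stack([u,v],-1).reshape(-1,1,2).astype(np.float64)
    s=cv2.undistortPoints(p,K,np.array([c["k1"],0,0,0,0.])).reshape(h,w,2)
    d=c["depth"].astype(float)
    P=np.dstack([s[...,0]*d,s[...,1]*d,d]);T=np.array(c["extrinsics"])
    W=P@T[:3,:3].T+T[:3,3]; W[d==0]=np.nan
    return W
def save(c,name): cv2.imwrite("pics/"+name,c["color"][...,::-1])
def pose():
    o=readout.get_obs(); q=o["eef_rot"]; return np.array(o["eef_pos"]),R.from_quat([q[1],q[2],q[3],q[0]]),o
E
python3 - <<'E'
from h import *
a=cam("side");b=cam("top")
im=np.vstack([a["color"],b["color"]])
np.savez("first.npz",sw=cloud(a),tw=cloud(b),sc=a["color"],tc=b["color"])
save(a,"s0.png");save(b,"t0.png")
for c in(a,b): print(np.round(c["extrinsics"],3),c["camera_matrix"],c["k1"])
print(pose()[2], ctrl.tips_ahead)
E
```

```text
pics
[[ 0.54  -0.635  0.552 -0.367]
 [-0.842 -0.402  0.361 -0.64 ]
 [-0.007 -0.66  -0.752  1.429]
 [ 0.     0.     0.     1.   ]] [[465.86151092   0.         254.69911294]
 [  0.         465.86151092 192.56600562]
 [  0.           0.           1.        ]] -0.15922099884317661
[[-0.026 -0.99   0.139  0.29 ]
 [-1.     0.027  0.006 -0.057]
 [-0.01  -0.139 -0.99   2.007]
 [ 0.     0.     0.     1.   ]] [[497.09171784   0.         265.43493351]
 [  0.         497.09171784 190.98709376]
 [  0.           0.           1.        ]] -0.10673020878873894
{'time_s': 0.1, 'q': array([ 9.15685725e-01,  1.81484965e-01,  1.60791646e+00, -1.47240658e-05,
        1.35383905e+00, -2.06319293e-01]), 'dq': array([-0.00073324, -0.00035388, -0.00384345,  0.00114912,  0.00043845,
       -0.00250715]), 'joint_efforts': array([-2.96997787e-04, -4.45883489e+01, -3.52238059e+01, -2.61525201e-04,
        4.21135148e-03,  3.24762527e-05]), 'eef_pos': array([0.24917586, 0.51766742, 0.24945991]), 'eef_rot': array([-3.37468186e-04,  2.22515583e-01,  9.74928785e-01, -7.51662392e-04]), 'wrist_force': array([-0.87571439, -0.69231644, -0.49451602]), 'torque': array([-0.01941115,  0.01603178, -0.07214263]), 'grasp_force': 0.0, 'opening': 0.9979899560377993} 0.019
```

View pics/s0.png

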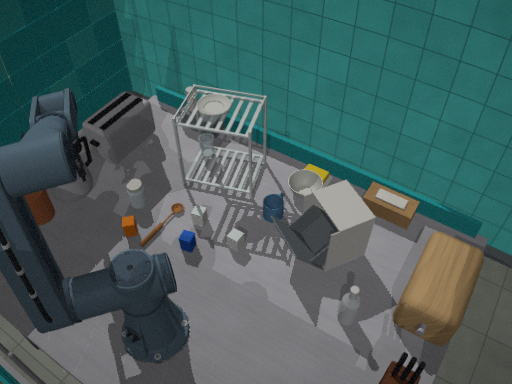

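View pics/t0.png

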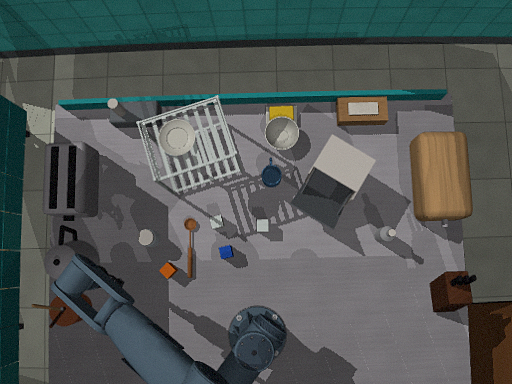

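The side view shows white tins at about (199,217) and (236,239), and the top view shows them at (217,222) and (262,225). The rack is at top centre-left, the bin with its open flap is at (330,180), and the blue and orange look-alikes are apart from the tins. Next I measure the poses.

```bash
cat > m.py <<'E'
from h import *
f=np.load("first.npz")
tw,sw,tc,sc=f["tw"],f["sw"],f["tc"],f["sc"]
def rect(P):
    r=cv2.minAreaRect((P[:,:2]*1000).astype(np.float32)); return np.round(r[0],1),np.round(r[1],1),round(r[2],1),len(P),np.round(np.nanmedian(P[:,2]),4)
def box(W,u0,u1,v0,v1,z0,z1):
    P=W[v0:v1,u0:u1].reshape(-1,3); return P[(P[:,2]>z0)&(P[:,2]<z1)]
for n,b in dict(A=(207,228,212,234),B=(252,273,215,236)).items(): print("top",n,rect(box(tw,*b,.06,.08)))
for n,b in dict(A=(188,212,200,236),B=(222,250,225,252)).items():
    print("side",n,rect(box(sw,*b,.062,.08)), rect(box(sw,*b,.01,.08)))
print("blue",rect(box(tw,215,236,242,262,.03,.12)))
P=box(tw,130,245,90,200,.31,.37);print("rack upper",rect(P),cv2.boxPoints(cv2.minAreaRect((P[:,:2]*1000).astype(np.float32))))
P=box(tw,285,380,130,230,.215,.235);print("bin roof",rect(P),cv2.boxPoints(cv2.minAreaRect((P[:,:2]*1000).astype(np.float32))))
P=box(sw,290,380,175,275,.215,.235);print("bin roof side",rect(P),cv2.boxPoints(cv2.minAreaRect((P[:,:2]*1000).astype(np.float32))))
for n,uv in dict(bowl=(281,132),mug=(271,175),jar=(146,237),soap=(391,232),spoonhead=(191,225),spoonend=(190,275)).items():print(n,np.round(tw[uv[1],uv[0]],3))
a=cv2.resize(sc[60:220,160:290],None,fx=3,fy=3)[...,::-1];b=cv2.resize(tc[125:235,285:385],None,fx=3,fy=3)[...,::-1]
b=cv2.copyMakeBorder(b,0,480-330,0,0,0);cv2.imwrite("pics/c0.png",np.hstack([a,b]))
E
python3 m.py
```

```text
top A (array([448.5, 151.1]), array([47.1, 46.8]), 13.9, 139, np.float64(0.0682))
top B (array([430.2, -30.3]), array([43.2, 43.7]), 88.3, 138, np.float64(0.0693))
side A (array([398.2, 134. ]), array([149.4,  48.1]), 15.7, 137, np.float64(0.0661)) (array([435.1, 144.3]), array([223.7,  67.4]), 37.4, 284, np.float64(0.0614))
side B (array([426. , -35.1]), array([48.2, 48.4]), 2.9, 134, np.float64(0.0668)) (array([429.6, -18.3]), array([86.6, 56.7]), 77.8, 286, np.float64(0.0612))
blue (array([329.5, 116.8]), array([46.1, 46.5]), 10.8, 151, np.float64(0.0683))
rack upper (array([716.2, 222.6]), array([225.1, 300. ]), 17.2, 3393, np.float64(0.3306)) [[564.3236   332.70645 ]
 [652.9592    46.08979 ]
 [867.97815  112.583984]
 [779.3425   399.20065 ]]
bin roof (array([ 624.7, -329.9]), array([188. , 170.8]), 56.9, 1847, np.float64(0.2228)) [[ 501.79388 -362.10968]
 [ 644.93475 -455.2995 ]
 [ 747.5173  -297.73126]
 [ 604.3764  -204.54144]]
bin roof side (array([ 624.9, -333.7]), array([195.8, 173.9]), 57.2, 1818, np.float64(0.2216)) [[ 498.83206 -368.99792]
 [ 645.05304 -463.08325]
 [ 751.01355 -298.40674]
 [ 604.79254 -204.32141]]
bowl [ 0.817 -0.116  0.001]
mug [ 0.636 -0.069  0.007]
jar [0.39  0.418 0.109]
soap [ 0.38  -0.502  0.191]
spoonhead [ 0.441  0.262 -0.007]
spoonend [0.24  0.264 0.018]
```

View pics/c0.png

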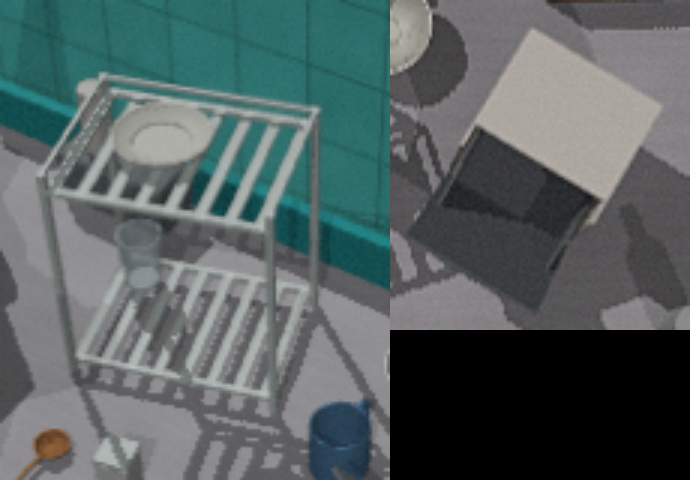

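The tins, rack (yaw about 17°) and bin (yaw about -33°) come out at plausible sizes. The crop shows a clear deck front and the flap leaning towards the robot. I'll grip each tin with the tool pitched 50° down, so the same grasp serves for rack, reading and bin.

```bash
cat >> h.py <<'E'
def tool(yaw,pitch,roll=0):
    y,p=np.radians([yaw,pitch]); f=np.array([np.cos(y),np.sin(y),0]); up=np.array([0,0,1.])
    z=np.cos(p)*f-np.sin(p)*up; x=np.sin(p)*f+np.cos(p)*up
    return R.from_matrix(np.stack([x,np.cross(z,x),z],1))*R.from_rotvec([0,0,np.radians(roll)])
def go(pos,yaw,pitch,roll=0):
    p,r,o=pose(); d=r.inv()
    rv=(d*tool(yaw,pitch,roll)).as_rotvec()
    print("xyz",np.round(d.apply(np.array(pos)-p)*1000,0),"rot",np.round(rv,3),"deg",round(np.degrees(np.linalg.norm(rv)),0))
def st():
    p,r,o=pose();z=r.as_matrix()[:,2];x=r.as_matrix()[:,0]
    print("t%.1f"%o["time_s"],"pos",np.round(p,3),"z",np.round(z,2),"x",np.round(x,2),"q",np.round(o["q"],2),"F",np.round(o["wrist_force"],1),"op",round(o["opening"],2),"gf",round(o["grasp_force"],1))
def back(pos,yaw,pitch,s): return np.array(pos)-s*tool(yaw,pitch).as_matrix()[:,2]
A=np.array([.4465,.149,.048]);B=np.array([.428,-.033,.048])
rackR=R.from_euler('z',17.2,degrees=True);rack0=np.array([.716,.2226,0])
binR=R.from_euler('z',-33,degrees=True);bin0=np.array([.551,-.283,0])
def rk(x,y,z): return rack0+rackR.apply([x,y,z])
def bn(x,y,z): return bin0+binR.apply([x,y,z])
E
python3 - <<'E'
from h import *
go([.33,.15,.25],13.9,60)
f=np.load("first.npz");W=np.concatenate([f["tw"].reshape(-1,3),f["sw"].reshape(-1,3)])
L=binR.inv().apply(W-bin0)
m=(L[:,0]<-.03)&(L[:,0]>-.16)&(abs(L[:,1])<.08)&(L[:,2]>.05)&(L[:,2]<.2)
P=L[m];print(m.sum(),np.polyfit(P[:,2],P[:,0],1),P[P[:,2].argmax()])
E
```

```text
xyz [-232. -296.   -0.] rot [-0.639  0.231  2.38 ] deg 142.0
1483 [-0.79565719  0.01560211] [-0.12285738  0.0726541   0.17963164]
```

Call:
{"op": "play_rows", "data": {"xyz": [[-23,-30,0],[-46,-59,0],[-70,-89,0],[-93,-118,0],[-116,-148,0],[-139,-178,0],[-162,-207,0],[-186,-237,0],[-209,-266,0],[-232,-296,0]], "rot": [[-0.045,0.016,0.166],[-0.09,0.032,0.333],[-0.134,0.049,0.5],[-0.179,0.065,0.666],[-0.224,0.081,0.833],[-0.268,0.097,1.0],[-0.313,0.113,1.166],[-0.358,0.129,1.333],[-0.403,0.146,1.5],[-0.447,0.162,1.666]], "grip": [1,1,1,1,1,1,1,1,1,1]}}

```text
time_s: 1.35
eef_pos: [0.3299, 0.1498, 0.25]
eef_rot: [-0.026, 0.859, 0.466, 0.208]
wrist_force: [-0.3, -0.3, -0.1]
opening: 1.004
grasp_force: 0.0
```

```bash
python3 - <<'E'
from h import *
st();go(back(A,13.9,50,.12),13.9,50)
E
```

```text
t1.4 pos [0.33 0.15 0.25] z [ 0.33  0.24 -0.91] x [0.48 0.79 0.38] q [-0.18 -0.74  2.37  0.32  1.23  0.34] F [-0.3 -0.3 -0.1] op 1.0 gf 0.0
xyz [-37.  28. 110.] rot [-0.252  0.234  0.691] deg 44.0
```

Call:
{"op": "play_rows", "data": {"xyz": [[-6,5,10],[-12,10,20],[-18,14,35],[-25,19,50],[-31,24,70],[-37,28,90],[-37,28,110],[-37,28,110],[-37,28,110],[-37,28,110]], "rot": [[-0.05,0.047,0.138],[-0.1,0.094,0.276],[-0.15,0.14,0.415],[-0.2,0.187,0.553],[-0.252,0.234,0.691],[-0.252,0.234,0.691],[-0.252,0.234,0.691],[-0.252,0.234,0.691],[-0.252,0.234,0.691],[-0.252,0.234,0.691]], "grip": [1,1,1,1,1,1,1,1,1,1]}}

```text
time_s: 2.6
eef_pos: [0.392, 0.1408, 0.1476]
eef_rot: [-0.039, 0.935, 0.116, 0.333]
wrist_force: [0.7, -0.1, -0.4]
opening: 0.999
grasp_force: 0.0
```

```bash
python3 - <<'E'
from h import *
st();go(A,13.9,50)
b=cam("top");s=cam("side");import cv2
cv2.imwrite("pics/a1.png",np.hstack([cv2.resize(b["color"][180:290,170:290],None,fx=3,fy=3)[...,::-1],cv2.resize(s["color"][170:280,150:270],None,fx=3,fy=3)[...,::-1]]))
E
```

```text
t2.6 pos [0.392 0.141 0.148] z [ 0.61  0.15 -0.78] x [0.75 0.19 0.63] q [-0.11 -0.53  2.58  0.47  0.49  0.86] F [ 0.7 -0.1 -0.4] op 1.0 gf 0.0
xyz [-20.   5. 112.] rot [0.002 0.015 0.005] deg 1.0
```

View pics/a1.png

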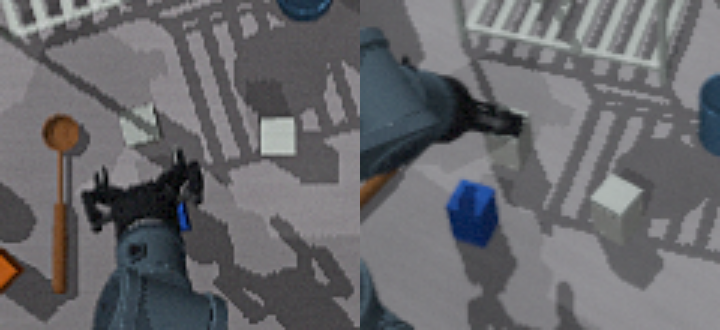

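```bash
cat > fk.py <<'E'
from h import *
from scipy.optimize import least_squares
D=[([.91568,.18148,1.60792,0,1.35384,-.20632],[.24918,.51767,.24946],[0,.2225,.975,0][0:0]),
 ([-.18,-.74,2.37,.32,1.23,.34],[.3299,.1498,.25],None),
 ([-.11,-.53,2.58,.47,.49,.86],[.392,.1408,.1476],None)]
Z=lambda a:R.from_euler('z',a);Y=lambda a:R.from_euler('y',a)
def fk(q,k):
    d1,a2,a3,L,off,e=k
    r=Z(q[0]);p=np.array([0,0,d1])+r.apply([0,off,0])
    r=r*Y(q[1]);p=p+r.apply([0,0,a2]);r=r*Y(q[2]);p=p+r.apply([e,0,a3]);r=r*Z(q[3])*Y(q[4]);p=p+r.apply([0,0,L])
    return p,r*Z(q[5])
def fit():
    f=lambda k:np.concatenate([fk(q,k)[0]-p for q,p,_ in D]+[[0.02*k[5]]])
    s=least_squares(f,[.2,.45,.45,.3,0,0]);return s
if __name__=="__main__":
    s=fit();print(s.x,s.cost**.5);print(np.round(fk(D[2][0],s.x)[1].as_matrix(),2))
E
python3 fk.py
```

```text
[0.31676455 0.43751809 0.51397052 0.30240479 0.1177036  0.08429162] 0.00198567819332617
[[-0.25  0.75  0.61]
 [ 0.97  0.2   0.15]
 [-0.01  0.63 -0.78]]
```

```bash
cat >> fk.py <<'E'
lo=np.array([-2.99,-.89,.3,-1.14,0,-3.12]);hi=np.array([2.99,2.07,2.58,4.28,2.63,3.12])
def ik(pos,yaw,pitch,roll=0,q0=None):
    k=fit().x;T=tool(yaw,pitch,roll)
    def f(q):
        p,r=fk(q,k);r=r*Z(np.pi/2);return np.concatenate([p-pos,.3*(T.inv()*r).as_rotvec()])
    q0=[pose()[2]["q"]] if q0 is None else [q0]
    best=min((least_squares(f,np.clip(x,lo+.01,hi-.01),bounds=(lo,hi)) for x in q0+[[0,0,1.8,0,.8,1.3],[0,0,1.8,.5,.8,.8]]),key=lambda s:s.cost)
    return np.round(best.x,2),round(np.linalg.norm(best.fun)*1000,1)
E
python3 - <<'E'
from fk import *
for pt in (45,50,55,60): print(pt,"A",ik(A,13.9,pt),"A up",ik(A+[.0,0,.1],13.9,pt),"B",ik(B,0,pt))
for x in (-45,-65): 
  for pt in(50,60): print("rack",x,pt,ik(rk(x/1e3,-.05,.09),17.2,pt),"front",ik(rk(-.2,-.05,.15),17.2,pt))
print("bin",ik(bn(0,0,.11),-33,65),"up",ik(bn(-.03,0,.30),-33,65))
for yaw in(13,-20,-45):print("view",yaw,ik([.5,.05,.4],yaw,0,-105),ik([.5,.05,.4],yaw,0,-60))
E
```

```text
45 A (array([-0.09,  0.12,  2.51,  2.38,  0.34, -1.07]), np.float64(0.0)) A up (array([-0.09, -0.32,  2.52,  0.91,  0.29,  0.45]), np.float64(0.0)) B (array([-0.69,  0.05,  2.58,  1.82,  0.48, -0.82]), np.float64(12.6))
50 A (array([-0.06,  0.08,  2.47,  1.97,  0.21, -0.64]), np.float64(0.0)) A up (array([-0.06, -0.3 ,  2.46,  0.57,  0.36,  0.79]), np.float64(0.0)) B (array([-0.66, -0.02,  2.58,  1.56,  0.41, -0.53]), np.float64(0.0))
55 A (array([-0.04,  0.06,  2.42,  1.17,  0.17,  0.17]), np.float64(0.0)) A up (array([-0.04, -0.28,  2.4 ,  0.37,  0.45,  1.  ]), np.float64(0.0)) B (array([-0.61, -0.04,  2.53,  1.2 ,  0.36, -0.12]), np.float64(0.0))
60 A (array([-0.02,  0.06,  2.37,  0.57,  0.24,  0.79]), np.float64(0.0)) A up (array([-0.02, -0.24,  2.34,  0.25,  0.55,  1.13]), np.float64(0.0)) B (array([-0.55, -0.04,  2.47,  0.82,  0.37,  0.29]), np.float64(0.0))
rack -45 50 (array([-0.03,  0.39,  1.9 ,  0.85,  0.28,  0.48]), np.float64(0.0)) front (array([-0.17, -0.06,  2.26,  0.81,  0.42,  0.44]), np.float64(0.0))
rack -45 60 (array([-0.  ,  0.41,  1.78,  0.33,  0.47,  1.01]), np.
[... 293 characters left out ...]
 0.46,  0.98]), np.float64(0.0)) front (array([-0.12, -0.02,  2.14,  0.39,  0.57,  0.87]), np.float64(0.0))
bin (array([-0.69,  0.23,  1.94,  0.09,  0.54,  1.39]), np.float64(0.0)) up (array([-0.7 , -0.1 ,  1.85,  0.06,  0.95,  1.42]), np.float64(0.0))
view 13 (array([-0.67, -0.67,  2.58,  1.8 ,  0.95, -2.24]), np.float64(14.0)) (array([-0.67, -0.67,  2.58,  1.8 ,  0.95, -1.45]), np.float64(14.0))
view -20 (array([-0.19, -0.89,  2.57, -1.14,  0.03,  0.89]), np.float64(68.3)) (array([-0.19, -0.89,  2.57, -1.14,  0.03,  1.67]), np.float64(68.3))
view -45 (array([ 0.27, -0.43,  2.14, -1.14,  0.93,  1.18]), np.float64(139.7)) (array([ 0.27, -0.43,  2.14, -1.14,  0.93,  1.97]), np.float64(139.7))
```

```bash
cat > view.py <<'E'
from fk import *
k=fit().x;C=np.array([-.367,-.64,1.429]);g=np.radians(60)
def segs(q):
    d1,a2,a3,L,off,e=k
    r=Z(q[0]);s=np.array([0,0,d1])+r.apply([0,off,0]);r=r*Y(q[1]);el=s+r.apply([0,0,a2]);r=r*Y(q[2]);w=el+r.apply([e,0,a3]);return s,el,w
def info(q):
    p,r=fk(q,k);M=(r*Z(np.pi/2)).as_matrix();t,x=M[:,2],M[:,0]
    b=np.sin(g)*t-np.cos(g)*x;c=C-p;c/=np.linalg.norm(c);s,el,w=segs(q)
    dm=min(np.linalg.norm(np.cross(v-p,c)) if (v-p)@c>0 else 9 for a,bb in((s,el),(el,w),(w,p)) for v in [a+(bb-a)*f for f in np.linspace(0,.8 if bb is p else 1,10)])
    return p,b,b@c,dm,M,w,el
if __name__=="__main__":
    qs=np.array(ik(A+[0,0,.15],13.9,60)[0]);print("start",qs);rng=np.random.default_rng(0);out=[]
    bt=np.array([-.65,-.7,.25]);bt/=np.linalg.norm(bt)
    for _ in range(150):
        q0=rng.uniform(lo,hi);q0[0]=rng.uniform(-1,1.2)
        def f(q):
            p,b,v,dm,M,w,el=info(q);return np.concatenate([3*(b-bt),2*np.maximum(0,np.abs(p-[.45,.1,.42])-[.12,.2,.07]),.1*(q-qs),[5*max(0,.16-dm),5*max(0,.2-w[2])]])
        s=least_squares(f,q0,bounds=(lo,hi),max_nfev=60);out.append((s.cost,s.x))
    out.sort(key=lambda x:x[0])
    for c,q in out[:40:6]:
        p,b,v,dm,M,w,el=info(q);print(round(c,2),np.round(q,2),"p",np.round(p,2),"b",np.round(b,2),"vis %.2f occ %.2f"%(v,dm),"t",np.round(M[:,2],2),"w",np.round(w,2),"el",np.round(el,2))
E
python3 view.py; python3 -c "
from h import *
st();go(back(A,13.9,60,.1),13.9,60)"
```

```text
start [-0.02 -0.35  2.3   0.2   0.69  1.19]
0.02 [ 0.07  0.19  1.91 -1.04  1.94  1.12] p [ 0.32 -0.1   0.35] b [-0.66 -0.71  0.25] vis 0.80 occ 0.30 t [-0.5  -0.84 -0.22] w [0.47 0.15 0.41] el [0.07 0.12 0.75]
0.02 [ 0.07  0.19  1.91 -1.04  1.94  1.12] p [ 0.32 -0.1   0.35] b [-0.66 -0.71  0.25] vis 0.80 occ 0.30 t [-0.5  -0.84 -0.22] w [0.47 0.15 0.41] el [0.07 0.12 0.75]
0.02 [ 0.07  0.19  1.91 -1.04  1.94  1.12] p [ 0.32 -0.1   0.35] b [-0.66 -0.71  0.25] vis 0.80 occ 0.30 t [-0.5  -0.84 -0.22] w [0.47 0.15 0.41] el [0.07 0.12 0.75]
0.02 [ 0.07  0.19  1.91 -1.04  1.94  1.12] p [ 0.32 -0.1   0.35] b [-0.66 -0.71  0.25] vis 0.80 occ 0.30 t [-0.5  -0.84 -0.22] w [0.47 0.15 0.41] el [0.07 0.12 0.75]
0.02 [ 0.07  0.19  1.91 -1.04  1.94  1.12] p [ 0.32 -0.1   0.35] b [-0.66 -0.71  0.25] vis 0.80 occ 0.30 t [-0.5  -0.84 -0.22] w [0.47 0.15 0.41] el [0.07 0.12 0.75]
0.02 [ 0.07  0.19  1.91 -1.04  1.94  1.12] p [ 0.32 -0.1   0.35] b [-0.66 -0.71  0.25] vis 0.80 occ 0.30 t [-0.5  -0.84 -0.22] w [0.47 0.15 0.41] el [0.07 0.12 0.75]
0.02 [ 0.07  0.19  1.91 -1.04  1.94  1.12] p [ 0.32 -0.1   0.35] b [-0.66 -0.71  0.25] vis 0.80 occ 0.30 t [-0.5  -0.84 -0.22] w [0.47 0.15 0.41] el [0.07 0.12 0.75]
t2.7 pos [0.392 0.141 0.148] z [ 0.61  0.15 -0.78] x [0.75 0.19 0.63] q [-0.11 -0.53  2.58  0.47  0.49  0.86] F [-1.  -0.2 -0.1] op 1.0 gf 0.0
xyz [-4.  5. 13.] rot [ 0.002 -0.16   0.005] deg 9.0
```

Call:
{"op": "play_rows", "data": {"xyz": [[-1,1,2],[-1,2,4],[-2,3,7],[-3,4,10],[-4,5,13],[-4,5,13],[-4,5,13],[-4,5,13],[-4,5,13],[-4,5,13]], "rot": [[0,-0.03,0],[0,-0.06,0],[0,-0.09,0],[0,-0.13,0],[0,-0.16,0],[0.002,-0.16,0.005],[0.002,-0.16,0.005],[0.002,-0.16,0.005],[0.002,-0.16,0.005],[0.002,-0.16,0.005]], "grip": [1,1,1,1,1,1,1,1,1,1]}}

```text
time_s: 3.95
eef_pos: [0.3976, 0.1373, 0.1337]
eef_rot: [-0.032, 0.959, 0.117, 0.255]
wrist_force: [0.8, -0.1, -0.2]
opening: 1.0
grasp_force: 0.0
```

```bash
python3 -c "
from h import *
st();go(A,13.9,60)"
```

```text
t4.0 pos [0.398 0.137 0.134] z [ 0.48  0.12 -0.87] x [0.84 0.21 0.5 ] q [-0.07 -0.38  2.46  0.28  0.58  1.06] F [ 0.8 -0.1 -0.2] op 1.0 gf 0.0
xyz [ 1.  0. 99.] rot [-0.001  0.003 -0.001] deg 0.0
```

Call:
{"op": "play_rows", "data": {"xyz": [[0,0,20],[0,0,45],[1,0,70],[1,0,88],[1,0,99],[1,0,99],[1,0,99],[1,0,99],[1,0,99],[1,0,99]], "rot": [[0,0,0],[0,0,0],[0,0,0],[0,0,0],[0,0,0],[0,0,0],[0,0,0],[0,0,0],[0,0,0],[0,0,0]], "grip": [1,1,1,1,1,1,0,0,0,0]}}

```text
time_s: 5.2
eef_pos: [0.4467, 0.1494, 0.0491]
eef_rot: [-0.031, 0.959, 0.117, 0.256]
wrist_force: [-3.4, -0.8, 8.4]
opening: 0.532
grasp_force: 62.5
```

```bash
python3 -c "
from h import *
st();go(A+[0,0,.2],13.9,60)"
```

```text
t5.2 pos [0.447 0.149 0.049] z [ 0.48  0.12 -0.87] x [0.84 0.21 0.5 ] q [-0.01  0.05  2.36  0.54  0.25  0.82] F [-3.4 -0.8  8.4] op 0.53 gf 62.5
xyz [  99.    0. -173.] rot [-0.     0.002 -0.   ] deg 0.0
```

Call:
{"op": "play_rows", "data": {"xyz": [[6,0,-11],[16,0,-28],[28,0,-49],[42,0,-73],[56,0,-98],[70,0,-122],[84,0,-147],[94,0,-164],[99,0,-173],[99,0,-173]], "rot": [[0,0,0],[0,0,0],[0,0,0],[0,0,0],[0,0,0],[0,0,0],[0,0,0],[0,0,0],[0,0,0],[0,0,0]], "grip": [0,0,0,0,0,0,0,0,0,0]}}

```text
time_s: 6.45
eef_pos: [0.4462, 0.1492, 0.2479]
eef_rot: [-0.031, 0.959, 0.117, 0.256]
wrist_force: [0.2, -0.2, -1.2]
opening: 0.53
grasp_force: 61.8
```

```bash
cat > tv.py <<'E'
from view import *
st()
p,b,v,dm,M,w,el=info([.07,.19,1.91,-1.04,1.94,1.12])
p0,r0,o=pose();T=R.from_matrix(M);P=np.array([.34,-.08,.40])
rv=(r0.inv()*T).as_rotvec()
print("xyz",np.round(r0.inv().apply(P-p0)*1000),"rot",np.round(rv,3),np.degrees(np.linalg.norm(rv)))
q=o["q"]
for f in np.linspace(.2,1,5):
    Rf=r0*R.from_rotvec(rv*f);pf=p0+(P-p0)*f
    s=least_squares(lambda q:np.concatenate([fk(q,k)[0]-pf,.3*(Rf.inv()*fk(q,k)[1]*Z(np.pi/2)).as_rotvec()]),np.clip(q,lo+.01,hi-.01),bounds=(lo,hi));q=s.x
    print(f,np.round(q,2),round(s.cost,5))
E
python3 tv.py
```

```text
t6.5 pos [0.446 0.149 0.248] z [ 0.48  0.12 -0.87] x [0.84 0.21 0.5 ] q [-0.02 -0.42  2.23  0.17  0.83  1.23] F [ 0.2 -0.2 -1.2] op 0.53 gf 61.8
xyz [ -61.  197. -211.] rot [-0.706 -1.596 -0.541] 104.66735246192837
0.2 [ 0.05 -0.31  2.04 -0.12  1.19  1.34] 0.0
0.4 [ 0.1  -0.17  1.88 -0.34  1.49  1.33] 0.0
0.6000000000000001 [ 0.13 -0.03  1.78 -0.56  1.74  1.26] 0.0
0.8 [ 0.14  0.08  1.77 -0.79  1.92  1.15] 0.0
1.0 [ 0.11  0.15  1.82 -1.06  2.03  1.03] 0.0
```

Call:
{"op": "play_rows", "data": {"xyz": [[-6,20,-21],[-12,39,-42],[-18,59,-63],[-24,79,-84],[-30,98,-105],[-37,118,-127],[-43,138,-148],[-49,158,-169],[-55,177,-190],[-61,197,-211]], "rot": [[-0.071,-0.16,-0.054],[-0.141,-0.319,-0.108],[-0.212,-0.479,-0.162],[-0.282,-0.638,-0.216],[-0.353,-0.798,-0.27],[-0.424,-0.958,-0.325],[-0.494,-1.117,-0.379],[-0.565,-1.277,-0.433],[-0.635,-1.436,-0.487],[-0.706,-1.596,-0.541]], "grip": [0,0,0,0,0,0,0,0,0,0]}}

```text
time_s: 7.7
eef_pos: [0.3404, -0.0805, 0.3994]
eef_rot: [0.415, 0.743, 0.241, -0.467]
wrist_force: [-1.0, -0.7, -1.6]
opening: 0.528
grasp_force: 61.8
```

```bash
cat > look.py <<'E'
from h import *
import sys
st();s=cam("side");K=np.array(s["camera_matrix"]);T=np.linalg.inv(np.array(s["extrinsics"]))
p,r,o=pose();c=T[:3,:3]@p+T[:3,3];uv=cv2.projectPoints(c.reshape(1,1,3),np.zeros(3),np.zeros(3),K,np.array([s["k1"],0,0,0,0.]))[0].ravel().astype(int)
print(uv);u,v=np.clip(uv,35,340)
im=s["color"][v-35:v+35,u-35:u+35];cv2.imwrite("pics/%s.png"%sys.argv[1],cv2.resize(im,None,fx=6,fy=6,interpolation=cv2.INTER_CUBIC)[...,::-1])
E
python3 look.py v1
```

```text
t7.7 pos [ 0.34  -0.081  0.399] z [-0.49 -0.84 -0.22] x [ 0.45 -0.03 -0.89] q [ 0.11  0.15  1.83 -1.07  2.04  1.01] F [-1.  -0.7 -1.6] op 0.53 gf 61.8
[227 195]
```

View pics/v1.png

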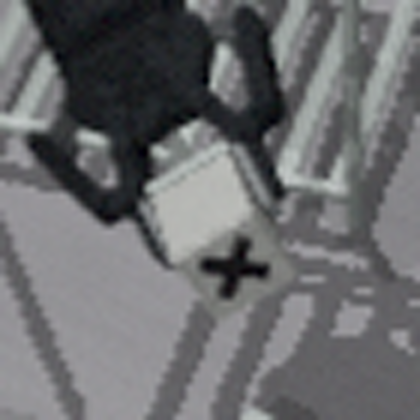

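The crop shows a black diagonal cross on the base at about (235,268). The first tin is tin_cross, so it goes in the bin.

```bash
cat > goto.py <<'E'
from fk import *
k=fit().x
def path(P,yaw,pitch,roll=0):
    P=np.array(P);p0,r0,o=pose();rv=(r0.inv()*tool(yaw,pitch,roll)).as_rotvec();q=o["q"]
    go(P,yaw,pitch,roll)
    for f in np.linspace(.25,1,4):
        Rf=r0*R.from_rotvec(rv*f);pf=p0+(P-p0)*f
        s=least_squares(lambda q:np.concatenate([fk(q,k)[0]-pf,.3*(Rf.inv()*fk(q,k)[1]*Z(np.pi/2)).as_rotvec()]),np.clip(q,lo+.01,hi-.01),bounds=(lo,hi));q=s.x
        print(f,np.round(q,2),round(s.cost,5))
E
python3 -c "
from goto import *
print(bn(-.04,0,.33));path(bn(-.04,0,.33),-33,65)"
```

```text
[ 0.51745318 -0.26121444  0.33      ]
xyz [146. 204.  77.] rot [1.004 1.098 1.293] deg 113.0
0.25 [-0.07  0.1   1.72 -0.85  1.86  1.22] 0.0
0.5 [-0.26  0.01  1.68 -0.61  1.63  1.37] 0.0
0.75 [-0.48 -0.08  1.73 -0.31  1.34  1.45] 0.0
1.0 [-0.7  -0.14  1.84  0.06  1.02  1.43] 0.0
```

Call:
{"op": "play_rows", "data": {"xyz": [[14,19,7],[27,38,14],[41,57,22],[54,76,29],[68,95,36],[82,114,43],[95,133,50],[109,152,57],[122,171,65],[136,190,72]], "rot": [[0.093,0.102,0.12],[0.187,0.204,0.24],[0.28,0.306,0.361],[0.373,0.408,0.481],[0.467,0.511,0.601],[0.56,0.613,0.722],[0.654,0.715,0.842],[0.747,0.817,0.962],[0.84,0.919,1.082],[0.934,1.021,1.202]], "grip": [0,0,0,0,0,0,0,0,0,0]}}

```text
time_s: 9.0
eef_pos: [0.5087, -0.2474, 0.3379]
eef_rot: [0.085, 0.95, -0.248, 0.169]
wrist_force: [0.3, 0.0, -1.5]
opening: 0.536
grasp_force: 61.7
```

```bash
python3 -c "
from goto import *
st();path(bn(-.025,0,.24),-33,65)"
```

```text
t9.0 pos [ 0.509 -0.247  0.338] z [ 0.28 -0.24 -0.93] x [ 0.82 -0.44  0.36] q [-0.65 -0.14  1.8  -0.03  1.1   1.44] F [ 0.3  0.  -1.5] op 0.54 gf 61.7
xyz [ -8.   1. 102.] rot [0.051 0.062 0.076] deg 6.0
0.25 [-0.66 -0.12  1.83 -0.01  1.03  1.44] 0.0
0.5 [-0.67 -0.09  1.86  0.01  0.96  1.44] 0.0
0.75 [-0.68 -0.06  1.89  0.04  0.89  1.43] 0.0
1.0 [-0.7  -0.02  1.91  0.07  0.82  1.42] 0.0
```

Call:
{"op": "play_rows", "data": {"xyz": [[-1,0,8],[-2,0,20],[-3,0,35],[-4,0,50],[-5,0,65],[-6,1,80],[-7,1,92],[-8,1,100],[-8,1,102],[-8,1,102]], "rot": [[0.01,0.012,0.015],[0.02,0.025,0.03],[0.03,0.037,0.046],[0.04,0.05,0.06],[0.051,0.062,0.076],[0.051,0.062,0.076],[0.051,0.062,0.076],[0.051,0.062,0.076],[0.051,0.062,0.076],[0.051,0.062,0.076]], "grip": [0,0,0,0,0,0,0,0,0,0]}}

```text
time_s: 10.25
eef_pos: [0.5285, -0.2697, 0.2405]
eef_rot: [0.064, 0.937, -0.275, 0.204]
wrist_force: [0.3, -0.5, -2.4]
opening: 0.53
grasp_force: 61.8
```

```bash
python3 -c "
from goto import *
st();go(bn(0,0,.108),-33,65)"
```

```text
t10.2 pos [ 0.528 -0.27   0.241] z [ 0.35 -0.23 -0.91] x [ 0.77 -0.49  0.42] q [-0.69 -0.02  1.9   0.06  0.83  1.42] F [ 0.3 -0.5 -2.4] op 0.53 gf 61.8
xyz [-32.  -2. 131.] rot [0.005 0.005 0.007] deg 1.0
```

Call:
{"op": "play_rows", "data": {"xyz": [[-2,0,10],[-6,0,25],[-11,-1,45],[-16,-1,66],[-21,-1,86],[-25,-2,103],[-28,-2,115],[-30,-2,124],[-32,-2,130],[-32,-2,131]], "rot": [[0,0,0],[0,0,0],[0,0,0],[0,0,0],[0,0,0],[0,0,0],[0,0,0],[0,0,0],[0,0,0],[0,0,0]], "grip": [0,0,0,0,0,0,0,0,0,0]}}

```text
time_s: 11.5
eef_pos: [0.5504, -0.2826, 0.1076]
eef_rot: [0.064, 0.937, -0.275, 0.204]
wrist_force: [-0.2, -0.7, -1.2]
opening: 0.534
grasp_force: 61.9
```

```bash
python3 -c "
from goto import *
st();go(bn(-.07,0,.30),-33,65)"
```

```text
t11.5 pos [ 0.55  -0.283  0.108] z [ 0.35 -0.23 -0.91] x [ 0.77 -0.49  0.42] q [-0.69  0.24  1.93  0.08  0.55  1.4 ] F [-0.2 -0.7 -1.2] op 0.53 gf 61.9
xyz [  17.    1. -204.] rot [0.005 0.005 0.007] deg 1.0
```

No contact yet, so I release (the drop is about 1 cm) and retreat along the tool axis.

Call:
{"op": "play_rows", "data": {"xyz": [[0,0,0],[0,0,0],[0,0,0],[0,0,0],[0,0,-15],[0,0,-40],[3,0,-80],[8,0,-125],[12,0,-165],[17,1,-204]], "rot": [[0,0,0],[0,0,0],[0,0,0],[0,0,0],[0,0,0],[0,0,0],[0,0,0],[0,0,0],[0,0,0],[0,0,0]], "grip": [0.7,0.9,0.9,0.9,0.9,0.9,0.9,0.9,0.9,0.9]}}

```text
time_s: 12.75
eef_pos: [0.4912, -0.2439, 0.3027]
eef_rot: [0.064, 0.937, -0.275, 0.205]
wrist_force: [0.2, 0.1, 0.3]
opening: 0.901
grasp_force: 0.0
```

```bash
python3 - <<'E'
from goto import *
st()
# pre-push pose in front of the flap, gripper closed, level-ish
print(bn(-.25,0,.2))
for pt in (45,60,75): print(pt,ik(bn(-.2,0,.19),-33,pt),ik(bn(-.02,0,.2),-33,pt))
path(bn(-.23,0,.28),-33,60)
t=cam("top");W=cloud(t);L=binR.inv().apply(W.reshape(-1,3)-bin0).reshape(W.shape)
m=(abs(L[...,1])<.075)&(L[...,0]>-.06)&(L[...,0]<.06)&(L[...,2]>.02)&(L[...,2]<.2)
ys,xs=np.nonzero(m);print(xs.min(),xs.max(),ys.min(),ys.max())
cv2.imwrite("pics/b1.png",cv2.resize(t["color"][125:235,275:385],None,fx=5,fy=5,interpolation=cv2.INTER_CUBIC)[...,::-1])
E
```

```text
t12.8 pos [ 0.491 -0.244  0.303] z [ 0.35 -0.23 -0.91] x [ 0.77 -0.49  0.42] q [-0.7  -0.2   1.93  0.06  0.98  1.41] F [0.2 0.1 0.3] op 0.9 gf 0.0
[ 0.34133236 -0.14684024  0.2       ]
45 (array([-0.84, -0.67,  2.58,  0.38,  0.5 ,  1.05]), np.float64(6.4)) (array([-0.72, -0.06,  2.18,  0.41,  0.26,  1.07]), np.float64(0.0))
60 (array([-0.79, -0.51,  2.41,  0.16,  0.73,  1.27]), np.float64(0.0)) (array([-0.7 ,  0.01,  2.  ,  0.11,  0.62,  1.37]), np.float64(0.0))
75 (array([-0.74, -0.31,  2.22,  0.05,  0.97,  1.38]), np.float64(0.0)) (array([-0.68,  0.13,  1.8 ,  0.03,  0.95,  1.45]), np.float64(0.0))
xyz [-153.   -1.  -46.] rot [0.005 0.091 0.007] deg 5.0
0.25 [-0.72 -0.31  2.04  0.07  0.96  1.39] 0.0
0.5 [-0.75 -0.44  2.15  0.09  0.97  1.36] 0.0
0.75 [-0.78 -0.59  2.25  0.11  0.99  1.33] 0.0
1.0 [-0.82 -0.75  2.34  0.14  1.05  1.29] 0.0
306 349 170 209
```

View pics/b1.png

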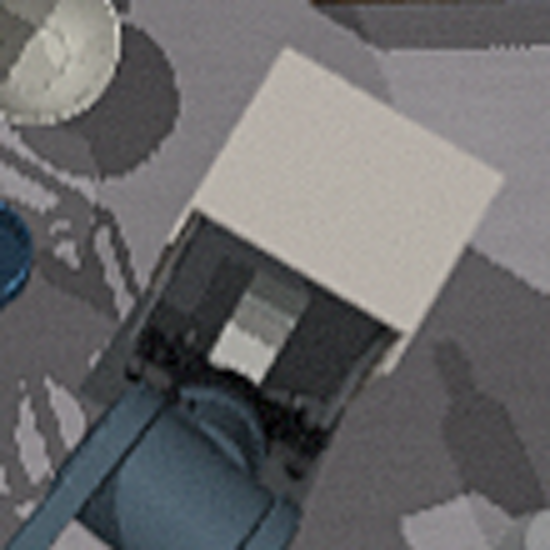

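The tin lies in the V at about (255,330), centred between the cheeks. I'll shut the flap with closed fingers.

Call:
{"op": "play_rows", "data": {"xyz": [[-10,0,-6],[-27,0,-11],[-45,0,-16],[-65,0,-21],[-85,0,-26],[-105,0,-31],[-125,0,-37],[-142,-1,-43],[-153,-1,-46],[-153,-1,-46]], "rot": [[0,0.01,0],[0,0.02,0],[0,0.03,0],[0,0.04,0],[0,0.05,0],[0,0.06,0],[0,0.07,0],[0.005,0.08,0.007],[0.005,0.091,0.007],[0.005,0.091,0.007]], "grip": [0.9,0.9,0.9,0,0,0,0,0,0,0]}}

```text
time_s: 14.05
eef_pos: [0.3584, -0.1574, 0.2766]
eef_rot: [0.073, 0.926, -0.275, 0.247]
wrist_force: [-0.3, -1.2, -0.0]
opening: 0.001
grasp_force: 0.0
```

```bash
python3 -c "
from goto import *
st();go(bn(-.20,0,.175),-33,60)"
```

```text
t14.1 pos [ 0.358 -0.157  0.277] z [ 0.42 -0.27 -0.87] x [ 0.73 -0.47  0.5 ] q [-0.82 -0.74  2.34  0.14  1.04  1.29] F [-0.3 -1.2 -0. ] op 0.0 gf 0.0
xyz [-25.   1. 103.] rot [-0.     0.002 -0.   ] deg 0.0
```

Call:
{"op": "play_rows", "data": {"xyz": [[-3,0,12],[-8,0,32],[-14,0,57],[-20,1,82],[-24,1,98],[-25,1,103],[-12,1,111],[2,1,119],[18,1,128],[35,1,138]], "rot": [[0,0,0],[0,0,0],[0,0,0],[0,0,0],[0,0,0],[0,0,0],[0,0,0],[0,0,0],[0,0,0],[0,0,0]], "grip": [0,0,0,0,0,0,0,0,0,0]}}

```text
time_s: 15.3
eef_pos: [0.4425, -0.2131, 0.1756]
eef_rot: [0.073, 0.927, -0.274, 0.247]
wrist_force: [-2.8, 1.1, 0.6]
opening: 0.001
grasp_force: 1.1
```

```bash
python3 -c "
from goto import *
st();print(binR.inv().apply(pose()[0]-bin0));go(bn(-.03,0,.175),-33,60)"
```

```text
t15.3 pos [ 0.443 -0.213  0.176] z [ 0.42 -0.27 -0.87] x [ 0.73 -0.47  0.5 ] q [-0.74 -0.23  2.26  0.15  0.6   1.3 ] F [-2.8  1.1  0.6] op 0.0 gf 1.1
[-0.12906553 -0.00045599  0.17558928]
xyz [86. -0. 50.] rot [-0.001  0.002  0.   ] deg 0.0
```

Contact at about 3 N, as stated. I continue to just short of shut.

Call:
{"op": "play_rows", "data": {"xyz": [[9,0,5],[18,0,10],[28,0,16],[38,0,22],[48,0,28],[58,0,34],[68,0,39],[77,0,45],[84,0,49],[88,0,51]], "rot": [[0,0,0],[0,0,0],[0,0,0],[0,0,0],[0,0,0],[0,0,0],[0,0,0],[0,0,0],[0,0,0],[0,0,0]], "grip": [0,0,0,0,0,0,0,0,0,0]}}

```text
time_s: 16.55
eef_pos: [0.5278, -0.2686, 0.1757]
eef_rot: [0.073, 0.926, -0.274, 0.248]
wrist_force: [-1.1, 1.2, 1.8]
opening: 0.002
grasp_force: 0.8
```

```bash
python3 -c "
from goto import *
st();print(binR.inv().apply(pose()[0]-bin0))"
```

```text
t16.6 pos [ 0.528 -0.269  0.176] z [ 0.42 -0.27 -0.87] x [ 0.73 -0.47  0.5 ] q [-0.7   0.03  2.03  0.12  0.57  1.36] F [-1.1  1.2  1.8] op 0.0 gf 0.8
[-0.02731923 -0.00061662  0.17569267]
```

Call:
{"op": "play_rows", "data": {"xyz": [[1,0,0.5],[2,0,1],[3,0,1.7],[4,0,2.3],[5,0,2.9],[6,0,3.5],[7,0,4],[7,0,4],[7,0,4],[7,0,4]], "rot": [[0,0,0],[0,0,0],[0,0,0],[0,0,0],[0,0,0],[0,0,0],[0,0,0],[0,0,0],[0,0,0],[0,0,0]], "grip": [0,0,0,0,0,0,0,0,0,0]}}

```text
time_s: 17.8
eef_pos: [0.5316, -0.271, 0.1755]
eef_rot: [0.072, 0.927, -0.274, 0.245]
wrist_force: [-31.7, 15.0, 26.0]
opening: -0.003
grasp_force: 17.6
```

```bash
python3 -c "
from goto import *
st();print(binR.inv().apply(pose()[0]-bin0))"
```

```text
t17.8 pos [ 0.532 -0.271  0.175] z [ 0.41 -0.27 -0.87] x [ 0.73 -0.47  0.49] q [-0.7   0.04  2.01  0.12  0.58  1.36] F [-31.7  15.   26. ] op -0.0 gf 17.6
[-0.02275771 -0.00050772  0.17549902]
```

The flap is against its stop. I back off and check it.

Call:
{"op": "play_rows", "data": {"xyz": [[-6,0,-3],[-15,0,-9],[-28,0,-16],[-45,0,-26],[-60,0,-40],[-70,0,-70],[-75,0,-100],[-80,0,-130],[-83,0,-150],[-83,0,-150]], "rot": [[0,0,0],[0,0,0],[0,0,0],[0,0,0],[0,0,0],[0,0,0],[0,0,0],[0,0,0],[0,0,0],[0,0,0]], "grip": [0,0,0,0,0,0,0,1,1,1]}}

```text
time_s: 19.05
eef_pos: [0.411, -0.1929, 0.2656]
eef_rot: [0.074, 0.926, -0.274, 0.249]
wrist_force: [-0.4, 1.4, -0.9]
opening: 0.636
grasp_force: 0.0
```

```bash
python3 - <<'E'
from goto import *
st();print(back(B,0,60,.1));path(back(B,0,60,.1)+[0,0,.03],0,60)
for n in("top","side"):
    W=cloud(cam(n)).reshape(-1,3);L=binR.inv().apply(W-bin0)
    m=(L[:,0]<.03)&(L[:,0]>-.14)&(abs(L[:,1])<.08)&(L[:,2]>.06)&(L[:,2]<.205)
    P=L[m];print(n,m.sum(),np.round(np.percentile(P[:,0],[5,50,95]),4) if m.sum() else 0)
    b=(abs(W[:,0]-.43)<.06)&(abs(W[:,1]+.03)<.06)&(W[:,2]>.06)&(W[:,2]<.08)
    print("B",b.sum(),W[b].mean(0) if b.sum() else 0)
E
```

```text
t19.1 pos [ 0.411 -0.193  0.266] z [ 0.42 -0.27 -0.86] x [ 0.73 -0.47  0.5 ] q [-0.77 -0.5   2.24  0.12  0.88  1.33] F [-0.4  1.4 -0.9] op 0.64 gf 0.0
[ 0.378      -0.033       0.13460254]
xyz [-150. -116.   30.] rot [ 0.289 -0.002 -0.498] deg 33.0
0.25 [-0.76 -0.56  2.33  0.21  0.88  1.15] 0.0
0.5 [-0.75 -0.61  2.41  0.29  0.88  0.98] 0.0
0.75 [-0.72 -0.65  2.48  0.36  0.89  0.83] 0.0
1.0 [-0.68 -0.66  2.54  0.42  0.89  0.68] 0.0
top 256 [-0.0094 -0.0065  0.0035]
B 131 [ 0.43022359 -0.03038056  0.06921756]
side 667 [-0.0103 -0.0062 -0.0039]
B 143 [ 0.42555808 -0.03477895  0.06641158]
```

Call:
{"op": "play_rows", "data": {"xyz": [[-12,-9,2],[-28,-22,6],[-45,-35,9],[-63,-49,13],[-81,-63,16],[-99,-77,20],[-117,-90,23],[-133,-103,27],[-145,-112,29],[-150,-116,30]], "rot": [[0.03,0,-0.05],[0.06,0,-0.1],[0.09,0,-0.15],[0.12,0,-0.2],[0.15,0,-0.26],[0.18,0,-0.31],[0.21,0,-0.36],[0.24,0,-0.41],[0.27,0,-0.46],[0.289,-0.002,-0.498]], "grip": [1,1,1,1,1,1,1,1,1,1]}}

```text
time_s: 20.4
eef_pos: [0.3768, -0.0318, 0.1616]
eef_rot: [-0.003, 0.967, 0.0, 0.256]
wrist_force: [-0.2, -0.6, 0.2]
opening: 1.004
grasp_force: 0.0
```

```bash
python3 -c "
from goto import *
st();path(B,0,60)"
```

```text
t20.4 pos [ 0.377 -0.032  0.162] z [ 0.5   0.01 -0.87] x [ 0.87 -0.    0.5 ] q [-0.68 -0.65  2.53  0.42  0.89  0.68] F [-0.2 -0.6  0.2] op 1.0 gf 0.0
xyz [-12.   2. 124.] rot [-0.005  0.005 -0.001] deg 0.0
0.25 [-0.65 -0.51  2.54  0.46  0.74  0.64] 0.0
0.5 [-0.61 -0.35  2.52  0.54  0.6   0.57] 0.0
0.75 [-0.58 -0.2   2.5   0.65  0.47  0.46] 0.0
1.0 [-0.55 -0.04  2.47  0.82  0.37  0.29] 0.0
```

Call:
{"op": "play_rows", "data": {"xyz": [[-5,0,12],[-12,1,32],[-12,2,57],[-12,2,82],[-12,2,105],[-12,2,120],[-12,2,124],[-12,2,124],[-12,2,124],[-12,2,124]], "rot": [[-0.005,0.005,0],[-0.005,0.005,0],[-0.005,0.005,0],[-0.005,0.005,0],[-0.005,0.005,0],[-0.005,0.005,0],[-0.005,0.005,0],[-0.005,0.005,0],[-0.005,0.005,0],[-0.005,0.005,0]], "grip": [1,1,1,1,1,1,1,0,0,0]}}

```text
time_s: 21.65
eef_pos: [0.4292, -0.0348, 0.0506]
eef_rot: [0.001, 0.965, -0.001, 0.261]
wrist_force: [0.1, -0.9, 0.1]
opening: 0.53
grasp_force: 62.0
```

```bash
python3 -c "
from goto import *
st();path(pose()[0]+[0,0,.2],0,60)"
```

```text
t21.6 pos [ 0.429 -0.035  0.051] z [ 0.5  -0.   -0.86] x [ 0.86 -0.    0.5 ] q [-0.55 -0.05  2.47  0.8   0.37  0.31] F [ 0.1 -0.9  0.1] op 0.53 gf 62.0
xyz [ 101.    0. -173.] rot [ 0.003 -0.004 -0.001] deg 0.0
0.25 [-0.56 -0.24  2.46  0.55  0.52  0.59] 0.0
0.5 [-0.56 -0.39  2.43  0.43  0.68  0.74] 0.0
0.75 [-0.56 -0.5   2.38  0.36  0.83  0.82] 0.0
1.0 [-0.56 -0.57  2.32  0.33  0.97  0.88] 0.0
```

Call:
{"op": "play_rows", "data": {"xyz": [[6,0,-11],[16,0,-28],[28,0,-49],[42,0,-73],[56,0,-98],[70,0,-122],[84,0,-147],[94,0,-164],[101,0,-173],[101,0,-173]], "rot": [[0,0,0],[0,0,0],[0,0,0],[0,0,0],[0,0,0],[0,0,0],[0,0,0],[0,0,0],[0,0,0],[0,0,0]], "grip": [0,0,0,0,0,0,0,0,0,0]}}

```text
time_s: 22.9
eef_pos: [0.4296, -0.0344, 0.2508]
eef_rot: [0.002, 0.965, -0.001, 0.261]
wrist_force: [0.1, 0.2, -1.7]
opening: 0.533
grasp_force: 62.2
```

```bash
python3 tv.py
```

```text
t22.9 pos [ 0.43  -0.034  0.251] z [ 0.5  -0.   -0.86] x [ 0.86 -0.    0.5 ] q [-0.55 -0.57  2.31  0.32  0.96  0.89] F [ 0.1  0.2 -1.7] op 0.53 gf 62.2
xyz [  -2.   46. -174.] rot [-0.783 -1.487 -0.791] 106.40432292427407
0.2 [-0.32 -0.42  2.12 -0.1   1.17  1.17] 0.0
0.4 [-0.14 -0.25  1.95 -0.39  1.43  1.26] 0.0
0.6000000000000001 [-0.02 -0.08  1.84 -0.62  1.68  1.24] 0.0
0.8 [ 0.07  0.05  1.79 -0.83  1.88  1.16] 0.0
1.0 [ 0.11  0.15  1.82 -1.06  2.03  1.03] 0.0
```

Call:
{"op": "play_rows", "data": {"xyz": [[0,5,-17],[0,9,-35],[-1,14,-52],[-1,18,-70],[-1,23,-87],[-1,28,-104],[-1,32,-122],[-2,37,-139],[-2,41,-157],[-2,46,-174]], "rot": [[-0.078,-0.149,-0.079],[-0.157,-0.297,-0.158],[-0.235,-0.446,-0.237],[-0.313,-0.595,-0.316],[-0.392,-0.744,-0.396],[-0.47,-0.892,-0.475],[-0.548,-1.041,-0.554],[-0.626,-1.19,-0.633],[-0.705,-1.338,-0.712],[-0.783,-1.487,-0.791]], "grip": [0,0,0,0,0,0,0,0,0,0]}}

```text
time_s: 24.15
eef_pos: [0.3404, -0.0797, 0.399]
eef_rot: [0.415, 0.743, 0.242, -0.466]
wrist_force: [-0.1, -0.7, -1.6]
opening: 0.532
grasp_force: 62.4
```

```bash
python3 look.py v2; python3 -c "
from goto import *
for x in(.22,.25,.3):print(rk(-x,-.05,.2))
path(rk(-.25,-.05,.25),17.2,60);print(ik(rk(-.22,-.05,.12),17.2,60),ik(rk(-.06,-.05,.085),17.2,60))"
```

```text
t24.1 pos [ 0.34  -0.08   0.399] z [-0.49 -0.84 -0.22] x [ 0.45 -0.03 -0.89] q [ 0.11  0.15  1.83 -1.07  2.04  1.01] F [-0.1 -0.7 -1.6] op 0.53 gf 62.4
[226 194]
[0.52062416 0.10978031 0.2       ]
[0.49196581 0.10090907 0.2       ]
[0.44420189 0.08612367 0.2       ]
xyz [ 194.  -39. -197.] rot [0.683 1.639 0.495] deg 106.0
0.25 [ 0.12  0.07  1.75 -0.75  1.86  1.14] 0.0
0.5 [ 0.06 -0.07  1.79 -0.46  1.6   1.21] 0.0
0.75 [-0.04 -0.22  1.95 -0.15  1.24  1.19] 0.0
1.0 [-0.18 -0.33  2.17  0.31  0.85  0.94] 0.0
(array([-0.14, -0.  ,  2.21,  0.46,  0.5 ,  0.77]), np.float64(0.0)) (array([-0.01,  0.39,  1.82,  0.36,  0.45,  0.98]), np.float64(0.0))
```

View pics/v2.png

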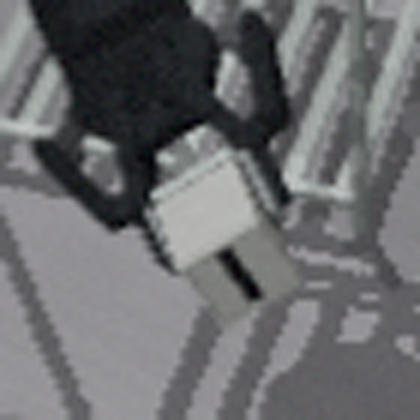

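The base shows a single bar at about (238,275), so this is tin_bar and it goes on the rack.

Call:
{"op": "play_rows", "data": {"xyz": [[19,-4,-20],[39,-8,-39],[58,-12,-59],[78,-16,-79],[97,-20,-98],[116,-23,-118],[136,-27,-138],[155,-31,-158],[175,-35,-177],[194,-39,-197]], "rot": [[0.068,0.164,0.05],[0.137,0.328,0.099],[0.205,0.492,0.148],[0.273,0.656,0.198],[0.342,0.82,0.248],[0.41,0.983,0.297],[0.478,1.147,0.346],[0.546,1.311,0.396],[0.615,1.475,0.446],[0.683,1.639,0.495]], "grip": [0,0,0,0,0,0,0,0,0,0]}}

```text
time_s: 25.45
eef_pos: [0.497, 0.102, 0.2561]
eef_rot: [-0.042, 0.952, 0.14, 0.268]
wrist_force: [0.5, 1.4, -2.3]
opening: 0.532
grasp_force: 62.3
```

```bash
python3 - <<'E'
from goto import *
st();path(rk(-.22,-.05,.115),17.2,60)
f=np.load("first.npz")
for n in("tw","sw"):
    L=rackR.inv().apply(f[n].reshape(-1,3)-rack0)
    m=(L[:,0]>-.1)&(L[:,0]<-.01)&(L[:,1]>-.12)&(L[:,1]<.02)&(L[:,2]>.015)&(L[:,2]<.1);print(n,m.sum(),np.percentile(L[m][:,2],[5,50,95]))
    m=(L[:,2]>.015)&(L[:,2]<.05)&(abs(L[:,0])<.14)&(abs(L[:,1])<.17);print(np.percentile(L[m][:,:2],[1,99],axis=0))
E
```

```text
t25.4 pos [0.497 0.102 0.256] z [ 0.5   0.15 -0.85] x [0.82 0.24 0.52] q [-0.18 -0.33  2.17  0.33  0.84  0.93] F [ 0.5  1.4 -2.3] op 0.53 gf 62.3
xyz [-52.  -0. 133.] rot [-0.    -0.026 -0.008] deg 2.0
0.25 [-0.17 -0.26  2.19  0.35  0.75  0.9 ] 0.0
0.5 [-0.16 -0.18  2.21  0.38  0.66  0.86] 0.0
0.75 [-0.15 -0.09  2.21  0.42  0.57  0.82] 0.0
1.0 [-0.14  0.01  2.21  0.47  0.49  0.76] 0.0
tw 221 [0.02117812 0.02878366 0.03843526]
[[-0.11013241 -0.13932247]
 [ 0.10819217  0.14109278]]
sw 235 [0.02149328 0.02698538 0.03345394]
[[-0.11433187 -0.1514995 ]
 [ 0.10970891  0.13874755]]
```

Call:
{"op": "play_rows", "data": {"xyz": [[-4,0,10],[-10,0,26],[-18,0,46],[-26,0,67],[-34,0,88],[-42,0,107],[-48,0,123],[-52,0,131],[-52,0,133],[-52,0,133]], "rot": [[0,0,0],[0,0,0],[0,0,0],[0,0,0],[0,0,0],[0,0,0],[0,0,0],[0,0,0],[0,0,0],[0,0,0]], "grip": [0,0,0,0,0,0,0,0,0,0]}}

```text
time_s: 26.7
eef_pos: [0.5198, 0.1089, 0.1158]
eef_rot: [-0.04, 0.953, 0.143, 0.265]
wrist_force: [0.6, 0.4, -1.4]
opening: 0.528
grasp_force: 62.3
```

```bash
python3 -c "
from goto import *
st();path(rk(-.058,-.05,.105),17.2,60)"
```

```text
t26.7 pos [0.52  0.109 0.116] z [ 0.49  0.15 -0.86] x [0.82 0.25 0.52] q [-0.15 -0.    2.22  0.51  0.48  0.72] F [ 0.6  0.4 -1.4] op 0.53 gf 62.3
xyz [134.  -1.  93.] rot [ 0.001 -0.019 -0.002] deg 1.0
0.25 [-0.1   0.1   2.12  0.47  0.46  0.79] 0.0
0.5 [-0.07  0.19  2.02  0.42  0.46  0.87] 0.0
0.75 [-0.04  0.28  1.92  0.37  0.47  0.94] 0.0
1.0 [-0.01  0.36  1.81  0.33  0.49  1.01] 0.0
```

Call:
{"op": "play_rows", "data": {"xyz": [[6,0,4],[18,0,12],[34,0,23],[52,0,36],[71,0,49],[90,0,62],[108,0,75],[122,-1,85],[131,-1,91],[134,-1,93]], "rot": [[0,0,0],[0,-0.003,0],[0,-0.006,0],[0,-0.009,0],[0,-0.014,0],[0,-0.014,0],[0,-0.014,0],[0,-0.014,0],[0,-0.014,0],[0,-0.014,0]], "grip": [0,0,0,0,0,0,0,0,0,0]}}

```text
time_s: 27.95
eef_pos: [0.6754, 0.1578, 0.1048]
eef_rot: [-0.039, 0.955, 0.143, 0.258]
wrist_force: [0.1, 0.5, -2.6]
opening: 0.53
grasp_force: 62.3
```

```bash
python3 -c "
from goto import *
st();print(rackR.inv().apply(pose()[0]-rack0));go(rk(-.058,-.05,.084),17.2,59.7)"
```

```text
t27.9 pos [0.675 0.158 0.105] z [ 0.48  0.15 -0.86] x [0.83 0.25 0.5 ] q [-0.01  0.36  1.81  0.33  0.49  1.01] F [ 0.1  0.5 -2.6] op 0.53 gf 62.3
[-0.05796743 -0.04988163  0.10479097]
xyz [-11.   0.  18.] rot [ 0.001  0.    -0.003] deg 0.0
```

Now I lower it to about 3 mm above the expected deck contact.

Call:
{"op": "play_rows", "data": {"xyz": [[-1,0,2],[-3,0,5],[-5,0,8],[-7,0,11],[-8,0,14],[-9,0,16],[-10,0,17],[-11,0,18],[-11,0,18],[-11,0,18]], "rot": [[0,0,0],[0,0,0],[0,0,0],[0,0,0],[0,0,0],[0,0,0],[0,0,0],[0,0,0],[0,0,0],[0,0,0]], "grip": [0,0,0,0,0,0,0,0,0,0]}}

```text
time_s: 29.2
eef_pos: [0.6743, 0.1575, 0.0839]
eef_rot: [-0.039, 0.955, 0.143, 0.258]
wrist_force: [0.1, -0.1, -1.1]
opening: 0.532
grasp_force: 62.3
```

Call:
{"op": "play_rows", "data": {"xyz": [[-0.5,0,1],[-1,0,1.7],[-1.2,0,2.2],[-1.5,0,2.6],[-1.5,0,2.6],[-1.5,0,2.6],[-1.5,0,2.6],[-1.5,0,2.6],[-1.5,0,2.6],[-1.5,0,2.6]], "rot": [[0,0,0],[0,0,0],[0,0,0],[0,0,0],[0,0,0],[0,0,0],[0,0,0],[0,0,0],[0,0,0],[0,0,0]], "grip": [0,0,0,0,0,0,0,0,0,0]}}

```text
time_s: 30.45
eef_pos: [0.6743, 0.1574, 0.0807]
eef_rot: [-0.039, 0.955, 0.143, 0.258]
wrist_force: [0.3, -0.0, -1.9]
opening: 0.527
grasp_force: 62.4
```

Call:
{"op": "play_rows", "data": {"xyz": [[-0.5,0,1],[-0.5,0,1],[-0.5,0,1],[-0.5,0,1],[-0.5,0,1],[-0.5,0,1],[-0.5,0,1],[-0.5,0,1],[-0.5,0,1],[-0.5,0,1]], "rot": [[0,0,0],[0,0,0],[0,0,0],[0,0,0],[0,0,0],[0,0,0],[0,0,0],[0,0,0],[0,0,0],[0,0,0]], "grip": [0,0,0,0.6,0.7,0.9,0.9,0.9,0.9,0.9]}}

```text
time_s: 31.7
eef_pos: [0.6743, 0.1574, 0.0796]
eef_rot: [-0.039, 0.955, 0.143, 0.258]
wrist_force: [0.4, 1.1, -0.5]
opening: 0.9
grasp_force: 0.0
```

```bash
python3 -c "
from goto import *
st();go(back(pose()[0],17.2,59.7,.09),17.2,59.7);go(rk(-.25,-.05,.2),17.2,60)"
```

```text
t31.7 pos [0.674 0.157 0.08 ] z [ 0.48  0.15 -0.86] x [0.83 0.25 0.5 ] q [-0.01  0.4   1.82  0.37  0.44  0.97] F [ 0.4  1.1 -0.5] op 0.9 gf 0.0
xyz [ -0.   0. -90.] rot [ 0.001  0.    -0.003] deg 0.0
xyz [-104.    1. -200.] rot [ 0.001 -0.005 -0.003] deg 0.0
```

Call:
{"op": "play_rows", "data": {"xyz": [[0,0,-5],[0,0,-15],[0,0,-30],[0,0,-48],[-8,0,-62],[-25,0,-80],[-45,0,-103],[-68,0,-135],[-90,1,-170],[-104,1,-200]], "rot": [[0,0,0],[0,0,0],[0,0,0],[0,0,0],[0,0,0],[0,0,0],[0,0,0],[0,0,0],[0,0,0],[0,0,0]], "grip": [0.9,0.9,0.9,0.9,0.9,0.9,0.9,0.9,0.9,0.9]}}

```text
time_s: 32.95
eef_pos: [0.4907, 0.1003, 0.2009]
eef_rot: [-0.039, 0.955, 0.143, 0.259]
wrist_force: [0.9, -0.8, 0.1]
opening: 0.902
grasp_force: 0.0
```

```bash
python3 - <<'E'
from goto import *
st();s=cam("side");t=cam("top")
for n,c in(("side",s),("top",t)):
    L=rackR.inv().apply(cloud(c).reshape(-1,3)-rack0);m=(L[:,0]>-.12)&(L[:,0]<.0)&(L[:,1]>-.12)&(L[:,1]<.02)&(L[:,2]>.09)&(L[:,2]<.12)
    print(n,m.sum(),np.round(np.mean(L[m],0),3),np.round(np.ptp(L[m],axis=0),3)) if m.sum() else 0
    L=binR.inv().apply(cloud(c).reshape(-1,3)-bin0);m=(L[:,0]<.03)&(L[:,0]>-.14)&(abs(L[:,1])<.08)&(L[:,2]>.06)&(L[:,2]<.205);print("flap",np.percentile(L[m][:,0],[5,50]))
a=cv2.resize(s["color"][60:300,110:390],None,fx=2.0,fy=2.0)
cv2.imwrite("pics/end.png",a[...,::-1])
E
```

```text
t33.0 pos [0.491 0.1   0.201] z [ 0.48  0.15 -0.86] x [0.83 0.25 0.5 ] q [-0.18 -0.26  2.22  0.36  0.73  0.88] F [ 0.9 -0.8  0.1] op 0.9 gf 0.0
side 107 [-0.063 -0.052  0.097] [0.052 0.047 0.016]
flap [-0.00977952 -0.00627118]
top 84 [-0.065 -0.047  0.099] [0.048 0.046 0.019]
flap [-0.00929179 -0.00640595]
```

View pics/end.png

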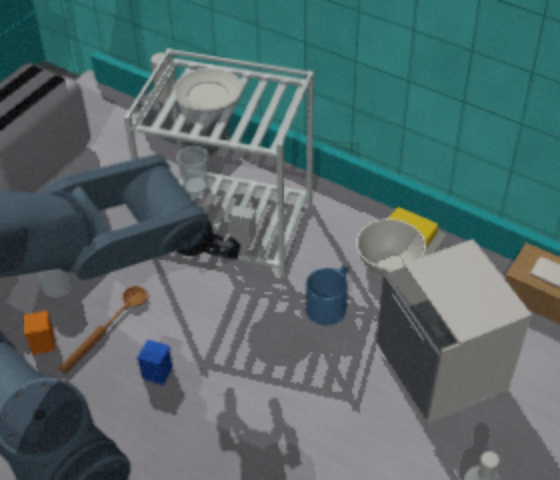

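The tin stands upright on the lower deck at about (240,225) with its top at the right height (0.10 m). The flap at (405,345) is shut, and the other things have not moved. I'm handing it in.

```bash
python3 -c "
from bench import ctrl
print(ctrl.hand_in())"
```

```text
the job is handed in; nothing more can be done
None
```

The job is handed in: tin_cross is in the bin pocket with the flap pushed shut, tin_bar stands upright on the rack's lower tier, and the other things look undisturbed in the last camera view; it took about 33 s.

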